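# Drop the sampling probe into the bin's port

### The job

Take the sampling probe with the plain round handle (not the flat-handled one, leave that alone) out of its wooden rest and set its tip on the bare end of the steel plate in the bin's lid. Keeping the tip on the plate or just above it, slide it along to the port until it drops in, and leave the probe upright with its disc lying flat on the plate.

Things in the scene. Friction and masses are not known exactly. Their poses are not given: they have to be found in the camera images.
- probe_grip (a point): Centre of the upright round handle (dark wood, 30 mm diameter, 50 mm tall) of the loose probe, 0.11 to 0.23 kg. Below it a steel disc, 56 mm diameter, 6 mm thick (underside 31 mm below this point), then a stem of 12 mm diameter, 75 mm long. It starts upright in the loose hole of a fixed round wooden rest 85 mm tall, 76 mm wide, disc on its top. z = probe axis, up. Lift 80 mm to clear the rest.
- probe_tip (a point): Lower end of the probe's stem, on its axis, 106 mm below the centre of the handle; z is the probe's axis, up. Hidden in the rest at the start.
- port (a point): Centre of the port, a 36 mm round hole, level with the top of the steel plate (80 mm in x, 180 mm in y, level, 1 mm proud) in the lid of a fixed dark wooden bin (220 x 260 mm, 120 mm tall). Bin's axes: z up, y along the plate; the port is off-centre: plate ends 45 mm from it on +y, 135 mm on -y. A good spot on the bare end is 80 mm from the port along -y. 100 mm free below the hole.
- paddle_grip (a point): Centre of the handle of the other probe, to be left alone: the same stem, disc and rest, but a flat handle 12 mm by 46 mm and 50 mm tall. The two probes change places from start to start; their axes are at least 100 mm apart.
Things that resemble listed ones, but are neither listed nor needed, are in the scene too. Leave any purple look-alike of the part that bears probe_grip alone.

How it is judged:
By the outcome, as a careful person would: the job done as asked, in the order asked, and still so for the second after the job is handed in, with the robot touching nothing.
It also fails if it takes over 53 s, if anything falls off the work surface, if the arm or the gripper's body presses on something with over 40 N, if the wrist force passes 120 N, or if a joint passes its speed limit or range.

### The arm

A 6-joint arm with a two-finger parallel gripper is mounted at the origin on the work surface. World frame = base frame: x ahead of the robot, y to its left, z up, the work surface at z = 0. Lengths are in m, angles in rad, forces in N, time in s.
With the tool pointing down it reaches from about 0.25 to 0.8 m from the base axis. Payload 3.9 kg.
Tool frame: the origin (TCP) lies midway between the tips of the shut fingers; the grasp point (between the pads) lies 19 mm behind it; z points along the fingers, y is the direction in which the jaws open and shut (so a half turn about z gives the same grasp; the last joint's range is limited). The gripper opens to 85 mm and grips with 20 to 120 N. Pads are 22 mm wide; open, the fingers measure 114 mm over their backs; the gripper's body (76 mm by 85 mm) begins 54 mm behind the grasp point. The pads swing forward as they close: fully open they stand 13 mm farther back than shut.
Start: joints at [1.167, 0.26, -0.138, 1.173, 0, 1.571], TCP at [0.206, 0.483, 0.231] pointing down, gripper open.
Joint ranges: [-2.78, 2.78], [-0.83, 1.72], [-1.28, 1.37], [-1.9, 2.12], [-1.57, 1.48], [-3.14, 3.14]. Speed limits (rad/s): [2.57, 2.57, 3.14, 3.14, 3.14, 3.14].

### API

Orientations are given as a rotation vector (axis times angle).
In Python, from cell import arm gives the robot as it stands.
- The arm moves only by the tool servo_tool, never from a script. Its argument "increments" is a list of rows, each an object with "xyz": the shift along the tool's x, y, z in mm, a list of three; "dr": the turn, a rotation vector about the tool's x, y, z in rad, a list of three. A call has 1 to 10 rows; each row shifts and turns the commanded pose from where the row before left it, along the tool's axes as they then stand; what a row does not reach is not made up. A row lasts 1/10 s, in which the tool goes at most 50 mm and 8.59 degrees, less where a joint would pass 70% of its speed; a pose out of reach is approached as far as the arm can. A call with a gripper value outside its range is refused whole. "fingers" is the gripper command: -1 is shut, 1 is fully open, values between are in proportion, set as the call begins (left out, the last holds). The fingers move at their own pace and stop on an object; "newtons" is the grip in N (left out, the last holds). Time passes only in rows, so rows that do not move let the fingers close. It gives the time, the measured TCP pose, the force and the opening at its end, in the units of the state.
- arm.get_state(): the state, without advancing time (a new reading comes with each control period).
- arm.snapshot(name): name is "side" or "top" or "wrist"; returns (picture, depth): 384x512x3 uint8, blue, green, red; 384x512 float32, m along the optical axis (not along the pixel's ray), 0 where there is no reading.
- arm.camera_model(name): a dict with "intrinsics" (3x3 intrinsics, pixels), "position" and "rotation" of the camera in the world. Camera axes: x right, y down, z forward; pixel columns grow to the right and rows downward; lengths in m; the calibration is good to about 2 mm. A picture is of the moment at which its call begins: read the wrist's pose just before it. camera_model takes no time and is no camera call; for the wrist camera it gives the pose at the moment of the call.
- arm.finish_job(): hands the job in, once; it reports no verdict.
Trained networks look in the newest picture that a camera, given by its name, has taken for a name from the list of things; names that differ only in an ending like _2 or _b are one class to them, and where a whole thing is asked for, a point or a joint stands for the part that bears it (a point fixed in the world has none). Each returns a list of dicts, best first, with "score" (0 to 1); they miss things now and then, are a little off and sometimes report something else, mostly with a low value. They report only what shows in the picture. A call takes as long as a camera call. They do not tell look-alikes from the thing itself.
- arm.search_frame(camera, thing): "extent" ([left, top, right, bottom] in pixels, round what is visible of it).
The state is a dict: "time": time; "q": joint angles; "joint_vel": joint speeds; "tau": joint torques, N m; "eef_pos": TCP position; "ee_rot": TCP orientation; "wrist_force": force on the tool from outside, world axes, zero at the start; "wrist_torque": the same for the moment, N m; "gripper_width": finger opening in m.
Only numpy, scipy, OpenCV 4.12 (cv2) and the standard library are available. Lean on these libraries where they do the work, as an engineer would, in place of code of your own. Each camera call takes 0.05 s, during which the arm holds its last target.

## Working session

There is one attempt and no reset: what is moved stays moved. The work goes in short steps, Python scripts to look and compute and a tool call to move; the robot and the scene stay as the last step left them, time stands still between calls to the robot, and variables do not carry over. Pictures are saved under pics/ and viewed, and the job is handed in when it is done.

Besides the shell and the picture viewer there is one more tool, called after "Call:" as name(argument=value, ...) on one line, values as JSON. servo_tool: Moves the arm, as the interface text tells. Its arguments: {"type":"object","properties":{"increments":{"type":"array","items":{"type":"object","properties":{"xyz":{"type":"array","items":{"type":"number"}},"dr":{"type":"array","items":{"type":"number"}}}}},"fingers":{"type":"number"},"newtons":{"type":"number"}},"required":["increments"]}

```bash
ls; mkdir -p pics
python3 - <<'E'
from cell import arm
import cv2,numpy as np
s=arm.get_state(); print(s)
for n in ("top","side"):
    im,d=arm.snapshot(n); cv2.imwrite(f"pics/{n}0.png",im); np.save(f"pics/{n}0.npy",d)
    m=arm.camera_model(n); print(n,m)
    for t in ("probe_grip","port","paddle_grip","probe_tip"):
        print(n,t,arm.search_frame(n,t))
E
```

```text
pics
{'time': 0.0, 'q': array([ 1.16700123e+00,  2.60641429e-01, -1.39376780e-01,  1.17267878e+00,
       -9.80010550e-06,  1.57079277e+00]), 'joint_vel': array([-0.00088512,  0.00076185, -0.00277015, -0.00107802,  0.0002044 ,
       -0.00055972]), 'tau': array([ 2.87750681e-04, -4.05673707e+01,  2.53924459e+01,  1.88201037e-02,
       -3.33096511e-05, -7.59955469e-06]), 'eef_pos': array([0.20601574, 0.48215517, 0.2304843 ]), 'ee_rot': array([-6.29899223e-01, -3.07741588e+00,  2.92765250e-03]), 'wrist_force': array([0.32302673, 0.57904821, 0.25800591]), 'wrist_torque': array([ 0.0216127 ,  0.04376736, -0.01414331]), 'gripper_width': 0.08538114903657197}
top {'intrinsics': array([[400.89280842,   0.        , 265.58852979],
       [  0.        , 400.89280842, 189.72895774],
       [  0.        ,   0.        ,   1.        ]]), 'position': array([0.50986171, 0.09437366, 0.93256807]), 'rotation': array([-2.14798701,  2.14844968, -0.13987668])}
top probe_grip [{'extent': [181.0, 115.9, 205.4, 143.1], 'score': 0.98}, {'extent': [183.3, 169.4, 209.1, 196.7], 'score': 0.87}, {'extent': [229.8
[... 587 characters left out ...]
 190.46890913],
       [  0.        ,   0.        ,   1.        ]]), 'position': array([0.52046658, 0.63689192, 0.49123648]), 'rotation': array([-0.2052757 ,  2.71897271, -1.39795363])}
side probe_grip [{'extent': [193.5, 282.3, 237.2, 357.8], 'score': 0.82}, {'extent': [117.1, 227.9, 159.3, 293.2], 'score': 0.81}]
side port [{'extent': [260.8, 92.4, 370.9, 195.6], 'score': 0.57}]
side paddle_grip [{'extent': [297.2, 208.3, 333.0, 255.9], 'score': 0.91}]
side probe_tip [{'extent': [196.2, 220.9, 237.1, 266.9], 'score': 0.91}, {'extent': [122.8, 221.9, 158.3, 293.3], 'score': 0.77}, {'extent': [238.9, 191.0, 275.7, 253.7], 'score': 0.7}, {'extent': [193.1, 282.9, 235.4, 355.9], 'score': 0.6}]
```

View pics/top0.png

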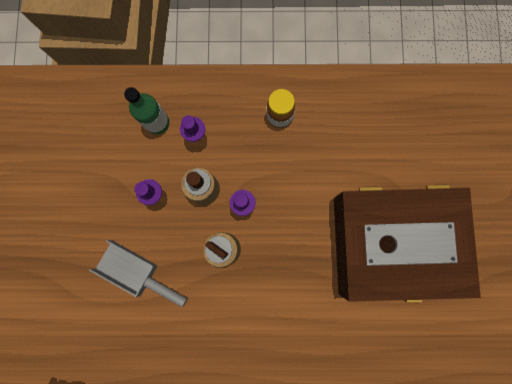

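View pics/side0.png

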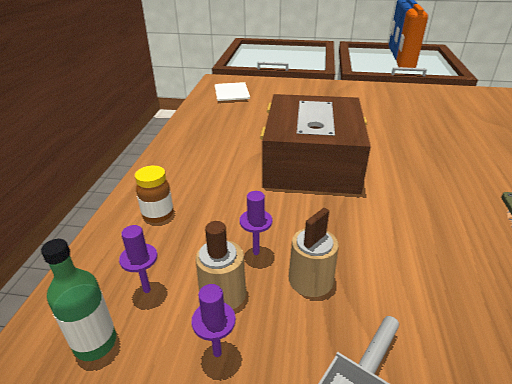

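The top view shows the round-handled probe at about (195,180) in its rest, the flat one at (217,250), three purple look-alikes around them, and the port at (388,244) in the steel plate. In the side view the round handle is at (216,238) and the port at (316,125).

```bash
cat > h.py <<'E'
import cv2,numpy as np
from scipy.spatial.transform import Rotation as R
def world(m,uv,z):  # depth per pixel
    uv=np.atleast_2d(uv).astype(float);K=m["intrinsics"]
    r=np.c_[(uv[:,0]-K[0,2])/K[0,0],(uv[:,1]-K[1,2])/K[1,1],np.ones(len(uv))]
    r=r*np.reshape(z,(-1,1)); Rm=rot(m)
    return r@Rm.T+m["position"]
def rot(m):
    r=np.asarray(m["rotation"]); return r if r.shape==(3,3) else R.from_rotvec(r).as_matrix()
def onplane(m,uv,h):
    p=np.asarray(m["position"]); w=world(m,uv,1.0)-p
    return p+w*((h-p[2])/w[:,2:3])
def proj(m,P):
    c=(np.atleast_2d(P)-m["position"])@rot(m); K=m["intrinsics"]
    return np.c_[K[0,0]*c[:,0]/c[:,2]+K[0,2],K[1,1]*c[:,1]/c[:,2]+K[1,2]]
E
python3 - <<'E'
from cell import arm
from h import *
for n,box,pbox in (("top",(170,160,225,210),(355,215,465,272)),("side",(190,210,250,275),(290,95,345,140))):
    m=arm.camera_model(n); im=cv2.imread(f"pics/{n}0.png"); d=np.load(f"pics/{n}0.npy")
    v,u=np.mgrid[0:384,0:512]; uv=np.c_[u.ravel(),v.ravel()]
    P=world(m,uv,d.ravel()).reshape(384,512,3)
    hsv=cv2.cvtColor(im,cv2.COLOR_BGR2HSV)
    x0,y0,x1,y1=box; sub=P[y0:y1,x0:x1].reshape(-1,3); hs=hsv[y0:y1,x0:x1].reshape(-1,3)
    for lo,hi in ((.06,.084),(.084,.1),(.1,.135),(.135,.16)):
        k=(sub[:,2]>lo)&(sub[:,2]<hi); 
        if k.sum(): print(n,lo,hi,k.sum(),sub[k].mean(0).round(4),np.median(sub[k],0).round(4),sub[k].min(0).round(3),sub[k].max(0).round(3))
    x0,y0,x1,y1=pbox
    g=((hsv[...,1]<60)&(hsv[...,2]>90)).astype(np.uint8); mk=np.zeros_like(g); mk[y0:y1,x0:x1]=g[y0:y1,x0:x1]
    cs,_=cv2.findContours(mk,cv2.RETR_EXTERNAL,cv2.CHAIN_APPROX_NONE); c=max(cs,key=cv2.contourArea)
    k=mk>0; h=np.median(P[k][:,2]); print("plate h",h)
    full=np.zeros_like(g); cv2.drawContours(full,[cv2.convexHull(c)],-1,1,-1)
    hull=cv2.convexHull(c)[:,0]; W=onplane(m,hull,0.121)
    r=cv2.minAreaRect((W[:,:2]*1000).astype(np.float32)); print("plate rect",r, cv2.boxPoints(r).round(1).tolist())
    hole=(full>0)&(cv2.erode(full,np.ones((5,5)))>0)&(mk==0)
    nn,lab,st,ce=cv2.connectedComponentsWithStats(hole.astype(np.uint8))
    i=1+np.argmax(st[1:,4]); print("hole px",ce[i],st[i],onplane(m,ce[i],0.121))
    cs,_=cv2.findContours((lab==i).astype(np.uint8),cv2.RETR_EXTERNAL,cv2.CHAIN_APPROX_NONE)
    hw=onplane(m,cs[0][:,0],.121); print("hole circ mm",cv2.minEnclosingCircle((hw[:,:2]*1000).astype(np.float32)))
E
```

```text
top 0.06 0.084 132 [0.6257 0.2321 0.0767] [0.6202 0.2248 0.081 ] [0.604 0.21  0.06 ] [0.673 0.281 0.084]
top 0.084 0.1 579 [0.6361 0.2431 0.0888] [0.6318 0.2394 0.0891] [0.606 0.21  0.084] [0.675 0.281 0.1  ]
top 0.1 0.135 51 [0.6355 0.236  0.1166] [0.6334 0.2336 0.1158] [0.628 0.23  0.101] [0.651 0.25  0.134]
top 0.135 0.16 173 [0.6418 0.2445 0.141 ] [0.6419 0.2444 0.1412] [0.628 0.231 0.136] [0.656 0.259 0.146]
plate h 0.12001870177508
plate rect ((512.5446166992188, -190.3054962158203), (81.15626525878906, 180.1951446533203), 1.639134168624878) [[469.3999938964844, -101.4000015258789], [474.6000061035156, -281.5], [555.7000122070312, -279.20001220703125], [550.5, -99.0999984741211]]
hole px [387.656 243.936] [379 235  18  18 250] [[ 0.51119136 -0.14524678  0.121     ]]
hole circ mm ((511.3421630859375, -145.17250061035156), 17.932403564453125)
side 0.06 0.084 721 [0.6262 0.2395 0.08  ] [0.6178 0.2593 0.0821] [0.602 0.129 0.06 ] [0.673 0.281 0.084]
side 0.084 0.1 695 [0.6366 0.2524 0.0893] [0.634  0.2565 0.089 ] [0.603 0.157 0.084] [0.67  0.281 0.1  ]
side 0.1 0.135 374 [0.6371 0.2537 0.1176] [0.6364 0.2568 0.1179] [0.608 0.154 0.1  ] [0.654 0.261 0.135]
side 0.135 0.16 254 [0.6401 0.2473 0.1387] [0.6401 0.2476 0.1389] [0.627 0.231 0.135] [0.654 0.26  0.141]
plate h 0.11816824238400286
plate rect ((511.6176452636719, -184.8771209716797), (81.53868865966797, 180.68995666503906), 1.2153890132904053) [[468.8999938964844, -95.4000015258789], [472.79998779296875, -276.1000061035156], [554.2999877929688, -274.29998779296875], [550.5, -93.69999694824219]]
hole px [315.54166667 126.79166667] [310 125  13   4  24] [[ 0.50930142 -0.12953794  0.121     ]]
hole circ mm ((508.3543395996094, -133.62225341796875), 14.525136947631836)
```

Run:
```python
from cell import arm
from h import *
m=arm.camera_model("top"); im=cv2.imread("pics/top0.png"); d=np.load("pics/top0.npy")
v,u=np.mgrid[0:384,0:512]; P=world(m,np.c_[u.ravel(),v.ravel()],d.ravel()).reshape(384,512,3)
for nm,b in dict(p1=(225,185,260,220),p2=(175,112,210,145),p3=(130,175,166,210),paddle=(200,230,240,270),bottle=(120,80,172,138),jar=(262,85,300,130),bin=(330,180,480,305)).items():
    S=P[b[1]:b[3],b[0]:b[2]].reshape(-1,3); S=S[np.isfinite(S[:,2])]; h=np.percentile(S[:,2],99); k=S[:,2]>max(h-.012,0.04)
    k2=S[:,2]>.03
    print(nm,"top z",h.round(3),S[k].mean(0).round(3),"ext",S[k2].min(0).round(3),S[k2].max(0).round(3))
s=arm.get_state(); Rm=R.from_rotvec(s["ee_rot"]).as_matrix(); print(Rm.round(3))
c=arm.camera_model("wrist"); print(c, (rot(c).T).round(2))
```

```text
p1 top z 0.134 [0.596 0.148 0.158] ext [0.51  0.094 0.077] [0.628 0.178 0.933]
p2 top z 0.134 [0.758 0.258 0.14 ] ext [0.51  0.094 0.075] [0.788 0.288 0.933]
p3 top z 0.133 [0.619 0.343 0.153] ext [0.51  0.094 0.074] [0.65  0.377 0.933]
paddle top z 0.143 [0.502 0.192 0.181] ext [0.466 0.094 0.03 ] [0.537 0.231 0.933]
bottle top z 0.192 [0.785 0.346 0.224] ext [0.51  0.094 0.03 ] [0.828 0.387 0.933]
jar top z 0.104 [0.81  0.067 0.117] ext [0.51  0.035 0.03 ] [0.845 0.097 0.933]
bin top z 0.123 [ 0.511 -0.189  0.124] ext [ 0.398 -0.325  0.03 ] [0.633 0.094 0.933]
[[-0.92   0.393 -0.   ]
 [ 0.393  0.92  -0.   ]
 [ 0.    -0.    -1.   ]]
{'intrinsics': array([[322.46632366,   0.        , 258.77110177],
       [  0.        , 322.46632366, 191.06119472],
       [  0.        ,   0.        ,   1.        ]]), 'position': array([0.13168789, 0.51537236, 0.37407807]), 'rotation': array([2.38798652, 1.57737569, 0.2551524 ])} [[ 0.39  0.92 -0.  ]
 [ 0.87 -0.37  0.32]
 [ 0.29 -0.12 -0.95]]
```

Call:
servo_tool(increments=[{"xyz": [0,0,0],"dr": [0,0,0.1425]},{"xyz": [0,0,0],"dr": [0,0,0.1425]},{"xyz": [0,0,0],"dr": [0,0,0.1425]},{"xyz": [0,0,0],"dr": [0,0,0.1425]},{"xyz": [0,0,0],"dr": [0,0,0.1425]},{"xyz": [0,0,0],"dr": [0,0,0.1425]},{"xyz": [0,0,0],"dr": [0,0,0.1425]},{"xyz": [0,0,0],"dr": [0,0,0.1425]}], fingers=1, newtons=60)

```text
time: 1.3
eef_pos: [0.2063, 0.4828, 0.2313]
ee_rot: [-2.198, -2.245, -0.0]
wrist_force: [-0.4, -0.3, 0.1]
gripper_width: 0.0856
```

Call:
servo_tool(increments=[{"xyz": [-24.9,42.8,0]},{"xyz": [-24.9,42.8,0]},{"xyz": [-24.9,42.8,0]},{"xyz": [-24.9,42.8,0]},{"xyz": [-24.9,42.8,0]},{"xyz": [-24.9,42.8,0]},{"xyz": [-24.9,42.8,0]},{"xyz": [-24.9,42.8,0]},{"xyz": [-24.9,42.8,0]},{"xyz": [-24.9,42.8,0]}])

```text
$.increments[0]: bad value
```

Call:
servo_tool(increments=[{"xyz": [0,0,0]},{"xyz": [0,0,0]},{"xyz": [0,0,0]}])

```text
$.increments[0]: bad value
```

Run:
```python
from cell import arm
from h import *
s=arm.get_state(); m=arm.camera_model("wrist"); im,d=arm.snapshot("wrist"); cv2.imwrite("pics/w1.png",im); np.save("pics/w1.npy",d)
print(s["eef_pos"],s["q"].round(3)); print(arm.search_frame("wrist","probe_grip"))
v,u=np.mgrid[0:384,0:512]; P=world(m,np.c_[u.ravel(),v.ravel()],d.ravel())
near=np.hypot(P[:,0]-.641,P[:,1]-.246)<.05
for lo,hi in ((.08,.088),(.088,.096),(.1,.135),(.135,.15)):
    k=near&(P[:,2]>lo)&(P[:,2]<hi)
    if k.any(): print(lo,hi,k.sum(),np.median(P[k],0).round(4),P[k].min(0).round(4),P[k].max(0).round(4))
k=near&(P[:,2]>.135)&(P[:,2]<.15)
print(cv2.minEnclosingCircle((P[k][:,:2]*1000).astype(np.float32)))
print(m["position"],proj(m,[[.641,.246,.141],s["eef_pos"]]))
```

```text
[0.20628205 0.48278128 0.23133395] [ 1.167  0.26  -0.138  1.173  0.     2.717]
[]
((0.0, 0.0), 0.0)
[0.20447946 0.56454952 0.37415041] [[684.73631795 426.48835886]
 [258.66463817 255.96837949]]
```

View pics/w1.png

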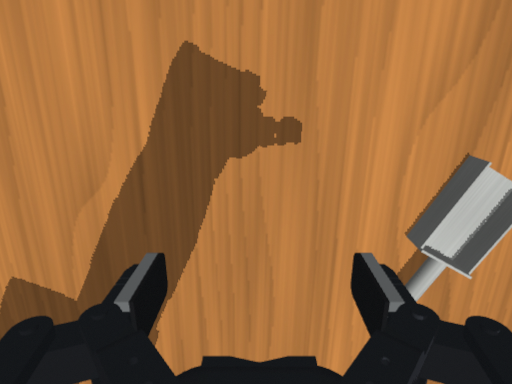

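The move was refused because every row needs "dr". The picture shows only bare table and the dustpan on the right at (460,220). I'll send it again with "dr" in each row.

Call:
servo_tool(increments=[{"xyz": [-24.9,42.8,0],"dr": [0,0,0]},{"xyz": [-24.9,42.8,0],"dr": [0,0,0]},{"xyz": [-24.9,42.8,0],"dr": [0,0,0]},{"xyz": [-24.9,42.8,0],"dr": [0,0,0]},{"xyz": [-24.9,42.8,0],"dr": [0,0,0]},{"xyz": [-24.9,42.8,0],"dr": [0,0,0]},{"xyz": [-24.9,42.8,0],"dr": [0,0,0]},{"xyz": [-24.9,42.8,0],"dr": [0,0,0]},{"xyz": [-24.9,42.8,0],"dr": [0,0,0]},{"xyz": [-24.9,42.8,0],"dr": [0,0,0]}])

```text
time: 2.4
eef_pos: [0.6425, 0.2441, 0.2313]
ee_rot: [-2.188, -2.255, -0.001]
wrist_force: [1.3, 0.6, 0.9]
gripper_width: 0.0853
```

Call:
servo_tool(increments=[{"xyz": [0,0,0],"dr": [0,0,0]},{"xyz": [0,0,0],"dr": [0,0,0]},{"xyz": [0,0,0],"dr": [0,0,0]}])

```text
time: 2.7
eef_pos: [0.6399, 0.2458, 0.2312]
ee_rot: [-2.188, -2.253, 0.001]
wrist_force: [-0.6, 0.5, -0.2]
gripper_width: 0.0856
```

```bash
cat > look.py <<'E'
from cell import arm
from h import *
import sys
def look(tag):
    s=arm.get_state(); m=arm.camera_model("wrist"); im,d=arm.snapshot("wrist"); cv2.imwrite(f"pics/{tag}.png",im); np.save(f"pics/{tag}.npy",d)
    v,u=np.mgrid[0:384,0:512]; P=world(m,np.c_[u.ravel(),v.ravel()],d.ravel())
    P[d.ravel()==0]=np.nan
    return s,m,im,d,P.reshape(384,512,3)
E
python3 - <<'E'
from look import *
s,m,im,d,P=look("w2"); P=P.reshape(-1,3)
print(s["eef_pos"],s["q"].round(3)); print(arm.search_frame("wrist","probe_grip"))
near=np.hypot(P[:,0]-.641,P[:,1]-.246)<.05
for lo,hi in ((.08,.088),(.088,.096),(.1,.135),(.135,.15)):
    k=near&(P[:,2]>lo)&(P[:,2]<hi)
    if k.any(): print(lo,hi,k.sum(),np.median(P[k],0).round(4),P[k].min(0).round(4),P[k].max(0).round(4))
k=near&(P[:,2]>.135)&(P[:,2]<.15)
print(cv2.minEnclosingCircle((P[k][:,:2]*1000).astype(np.float32)))
print(m["position"],proj(m,[[.641,.246,.141],s["eef_pos"]]))
E
```

```text
[0.63993738 0.24583116 0.23117823] [0.367 0.55  0.319 1.341 0.    1.908]
[{'extent': [190.1, 231.6, 243.8, 309.1], 'score': 0.95}, {'extent': [362.0, 137.9, 430.7, 194.8], 'score': 0.77}, {'extent': [229.1, 148.9, 290.0, 215.1], 'score': 0.76}, {'extent': [208.1, 20.0, 276.1, 83.8], 'score': 0.57}, {'extent': [81.2, 358.2, 201.5, 382.0], 'score': 0.4}]
0.08 0.088 1539 [0.6258 0.2615 0.0852] [0.6037 0.2118 0.08  ] [0.6748 0.2819 0.0879]
0.088 0.096 1483 [0.6412 0.2563 0.0912] [0.6145 0.2243 0.0881] [0.6695 0.2728 0.0957]
0.1 0.135 345 [0.6413 0.2583 0.1187] [0.6268 0.2452 0.1001] [0.6561 0.2603 0.1349]
0.135 0.15 1118 [0.6415 0.2469 0.141 ] [0.627  0.2315 0.135 ] [0.6564 0.2603 0.1433]
((641.5988159179688, 245.7401885986328), 14.855778694152832)
[0.63767396 0.32757405 0.37398941] [[260.11105991 196.08676745]
 [258.61192098 255.95642188]]
```

View pics/w2.png

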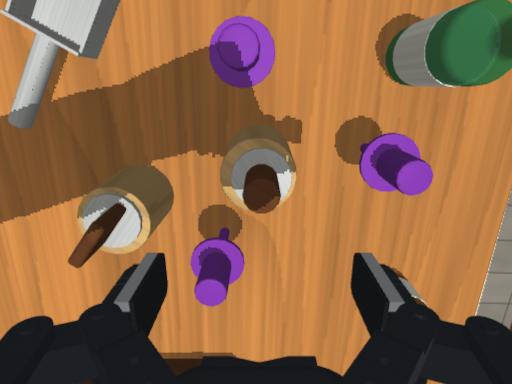

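The wrist picture shows the round handle at (262,190) between the jaws, the flat one at (100,230), and the purple ones clear of the fingers. Top, side and wrist views agree on an axis at (0.6415, 0.246) with the handle top at 0.141.

Call:
servo_tool(increments=[{"xyz": [0.2,1.6,26],"dr": [0,0,0]},{"xyz": [0,0,26],"dr": [0,0,0]},{"xyz": [0,0,26],"dr": [0,0,0]},{"xyz": [0,0,26],"dr": [0,0,0]},{"xyz": [0,0,17],"dr": [0,0,0]},{"xyz": [0,0,10],"dr": [0,0,0]},{"xyz": [0,0,0],"dr": [0,0,0]},{"xyz": [0,0,0],"dr": [0,0,0]}])

```text
time: 3.6
eef_pos: [0.6425, 0.2464, 0.1014]
ee_rot: [2.19, 2.252, 0.002]
wrist_force: [-0.1, 0.4, 0.4]
gripper_width: 0.0854
```

Call:
servo_tool(increments=[{"xyz": [0,0,0],"dr": [0,0,0]},{"xyz": [0,0,0],"dr": [0,0,0]},{"xyz": [0,0,0],"dr": [0,0,0]},{"xyz": [0,0,0],"dr": [0,0,0]},{"xyz": [0,0,0],"dr": [0,0,0]},{"xyz": [0,0,0],"dr": [0,0,0]},{"xyz": [0,0,0],"dr": [0,0,0]},{"xyz": [0,0,0],"dr": [0,0,0]},{"xyz": [0,0,0],"dr": [0,0,0]},{"xyz": [0,0,0],"dr": [0,0,0]}], fingers=-1, newtons=60)

```text
time: 4.6
eef_pos: [0.6428, 0.2457, 0.101]
ee_rot: [2.191, 2.251, 0.001]
wrist_force: [-1.7, 0.1, 5.1]
gripper_width: 0.029
```

Call:
servo_tool(increments=[{"xyz": [0,0,-10],"dr": [0,0,0]},{"xyz": [0,0,-20],"dr": [0,0,0]},{"xyz": [0,0,-20],"dr": [0,0,0]},{"xyz": [0,0,-20],"dr": [0,0,0]},{"xyz": [0,0,-20],"dr": [0,0,0]},{"xyz": [0,0,-20],"dr": [0,0,0]},{"xyz": [0,0,-20],"dr": [0,0,0]},{"xyz": [0,0,-15],"dr": [0,0,0]},{"xyz": [0,0,-5],"dr": [0,0,0]},{"xyz": [0,0,0],"dr": [0,0,0]}])

```text
time: 5.6
eef_pos: [0.6427, 0.2457, 0.2506]
ee_rot: [2.191, 2.251, 0.001]
wrist_force: [0.0, -0.0, -1.4]
gripper_width: 0.0286
```

Run:
```python
from cell import arm
from h import *
s=arm.get_state(); print({k:np.round(s[k],4) for k in ("time","eef_pos","ee_rot","wrist_force","wrist_torque","gripper_width")})
ims=[]
for n in ("side","top"):
    im,d=arm.snapshot(n); np.save(f"pics/{n}1.npy",d); cv2.imwrite(f"pics/{n}1.png",im)
```

```text
{'time': np.float64(5.6), 'eef_pos': array([0.6427, 0.2457, 0.2506]), 'ee_rot': array([2.1911e+00, 2.2510e+00, 1.0000e-03]), 'wrist_force': array([ 0.0294, -0.0036, -1.3591]), 'wrist_torque': array([-0.0096,  0.028 , -0.0036]), 'gripper_width': np.float64(0.0286)}
```

View pics/side1.png

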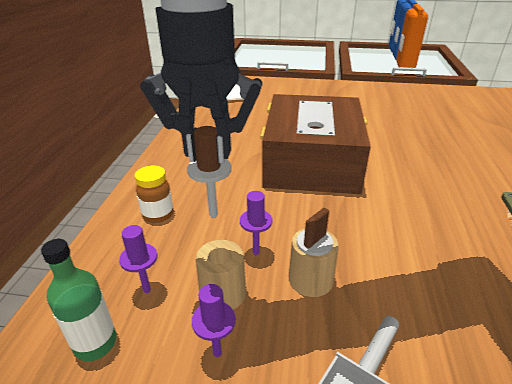

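The probe is out of the rest and upright in the jaws. In the side view the disc is at (210,168) and the tip at (213,217).

```bash
cat > tip.py <<'E'
from h import *
from cell import arm
def stem(n,im,d,tcp,rad=.012,zoff=(-.13,-.035)):
    m=arm.camera_model(n); v,u=np.mgrid[0:384,0:512]; P=world(m,np.c_[u.ravel(),v.ravel()],d.ravel())
    k=(np.hypot(P[:,0]-tcp[0],P[:,1]-tcp[1])<rad+.008)&(P[:,2]>tcp[2]+zoff[0])&(P[:,2]<tcp[2]+zoff[1])&(d.ravel()>0)
    return P[k],np.c_[u.ravel(),v.ravel()][k]
E
python3 - <<'E'
from tip import *
tcp=arm.get_state()["eef_pos"]
d=np.load("pics/side1.npy"); Q,uv=stem("side",None,d,tcp)
print(len(Q),Q.min(0),Q.max(0),uv.min(0),uv.max(0))
for a in np.arange(-.1,-.03,.01):
    k=(Q[:,2]-tcp[2]>a)&(Q[:,2]-tcp[2]<a+.01)
    if k.any(): print(round(a,3),k.sum(),Q[k].mean(0).round(4))
m=arm.camera_model("side")
print(proj(m,[[*tcp[:2],tcp[2]-.091],[*tcp[:2],tcp[2]-.016]]))
E
```

```text
285 [0.63580288 0.24222686 0.15885534] [0.64741611 0.25139761 0.21401306] [207 184] [217 217]
-0.1 1 [0.6434 0.2479 0.1589]
-0.09 38 [0.6406 0.2487 0.1647]
-0.08 55 [0.6405 0.2486 0.1739]
-0.07 51 [0.6409 0.2487 0.1841]
-0.06 56 [0.6404 0.2485 0.1941]
-0.05 57 [0.6411 0.2489 0.2041]
-0.04 27 [0.6403 0.2487 0.2116]
[[213.48833913 216.39602708]
 [209.26382354 170.41100557]]
```

Call:
servo_tool(increments=[{"xyz": [-20,-6,0],"dr": [0,0,0]},{"xyz": [-40,-12,0],"dr": [0,0,0]},{"xyz": [-40,-12,0],"dr": [0,0,0]},{"xyz": [-40,-12,0],"dr": [0,0,0]},{"xyz": [-40,-12,0],"dr": [0,0,0]},{"xyz": [-40,-12,0],"dr": [0,0,0]},{"xyz": [-40,-12,0],"dr": [0,0,0]},{"xyz": [-40,-12,0],"dr": [0,0,0]},{"xyz": [-40,-12,0],"dr": [0,0,0]},{"xyz": [-40,-12,0],"dr": [0,0,0]}])

```text
time: 6.7
eef_pos: [0.5372, -0.1386, 0.2491]
ee_rot: [-2.19, -2.25, 0.002]
wrist_force: [0.3, -0.1, -1.2]
gripper_width: 0.0289
```

Call:
servo_tool(increments=[{"xyz": [-40,-12,0],"dr": [0,0,0]},{"xyz": [-30,-9,0],"dr": [0,0,0]},{"xyz": [-17.5,-7,0],"dr": [0,0,0]},{"xyz": [0,0,0],"dr": [0,0,0]},{"xyz": [0,0,0],"dr": [0,0,0]},{"xyz": [0,0,0],"dr": [0,0,0]}])

```text
time: 7.3
eef_pos: [0.513, -0.2246, 0.2498]
ee_rot: [-2.189, -2.251, -0.0]
wrist_force: [0.5, 0.1, -1.9]
gripper_width: 0.0283
```

Run:
```python
from tip import *
from look import look
s,m,im,d,P=look("w3")
for n in ("side","top"):
    im2,d2=arm.snapshot(n); np.save(f"pics/{n}2.npy",d2); cv2.imwrite(f"pics/{n}2.png",im2)
    if n=="side": cv2.imwrite("pics/both2.png",np.hstack([im[:,:400],im2[60:444,150:550]]))
print({k:np.round(s[k],4) for k in ("time","eef_pos","ee_rot","wrist_force","q","gripper_width")})
tcp=s["eef_pos"]
Q,uv=stem("side",None,np.load("pics/side2.npy"),tcp); print(len(Q),Q.min(0),Q.max(0))
ms=arm.camera_model("side"); print(proj(ms,[[*tcp[:2],tcp[2]-.0915]]))
```

```text
Traceback (most recent call last):
ValueError: all the input array dimensions except for the concatenation axis must match exactly, but along dimension 0, the array at index 0 has size 384 and the array at index 1 has size 324
```

Run:
```python
import cv2,numpy as np
a=cv2.imread("pics/w3.png");b=cv2.imread("pics/side2.png");c=cv2.imread("pics/top2.png")
cv2.imwrite("pics/m2.png",np.hstack([cv2.resize(a,(400,300)),cv2.resize(b[20:220,200:467],(400,300))]))
```

```text
[ WARN:0@0.041] global loadsave.cpp:275 findDecoder imread_('pics/top2.png'): can't open/read file: check file path/integrity
```

View pics/m2.png

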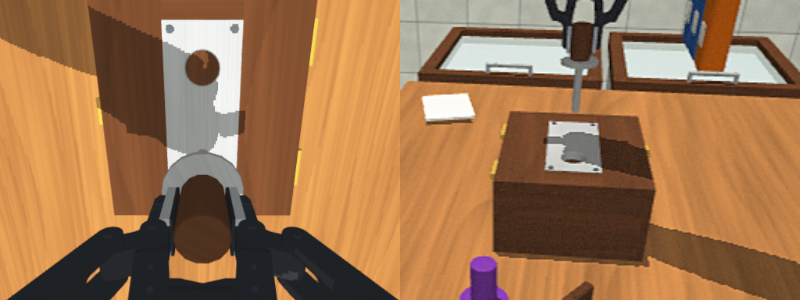

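The wrist picture shows the port ahead of the held probe, and the side picture shows the tip above the plate's bare end. I'll measure the port, plate height and tip from these.

Run:
```python
from tip import *
s=arm.get_state(); tcp=s["eef_pos"]; print(tcp,s["ee_rot"].round(4))
Q,uv=stem("side",None,np.load("pics/side2.npy"),tcp); print(len(Q),Q.min(0).round(4),Q.max(0).round(4),np.median(Q,0))
m=arm.camera_model("wrist"); d=np.load("pics/w3.npy"); im=cv2.imread("pics/w3.png")
v,u=np.mgrid[0:384,0:512]; P=world(m,np.c_[u.ravel(),v.ravel()],d.ravel()).reshape(384,512,3)
k=(np.abs(P[...,0]-.511)<.03)&(P[...,1]>-.19)&(P[...,1]<-.11)&(P[...,2]<.13)
pl=k&(P[...,2]>.115); print("plate z",np.median(P[pl][:,2]))
lo=(k&(P[...,2]<.112)).astype(np.uint8)
hsv=cv2.cvtColor(im,cv2.COLOR_BGR2HSV); hole=((hsv[...,1]>70).astype(np.uint8)); hole[~((u>225)&(u<295)&(v>50)&(v<120))]=0
for M in (lo,hole):
    n,l,st,c=cv2.connectedComponentsWithStats(M); i=1+np.argmax(st[1:,4]); print(st[i],c[i])
    cs,_=cv2.findContours((l==i).astype(np.uint8),cv2.RETR_EXTERNAL,cv2.CHAIN_APPROX_NONE)
    w=onplane(m,cs[0][:,0],.121)[:,:2]*1000; print(cv2.minEnclosingCircle(w.astype(np.float32)))
```

```text
[ 0.51330056 -0.22445074  0.25003857] [-2.1891 -2.2524 -0.    ]
126 [ 0.5061 -0.2262  0.1576] [ 0.5179 -0.2145  0.2136] [ 0.5120357  -0.22108547  0.18659419]
plate z 0.12061892746325986
[ 237   65   43   45 1532] [258.23237598  87.14751958]
((510.7001037597656, -145.62777709960938), 17.339242935180664)
[ 238   65   42   44 1478] [258.4661705   86.54803789]
((510.88848876953125, -145.12879943847656), 16.992918014526367)
```

Call:
servo_tool(increments=[{"xyz": [0,0,10],"dr": [0,0,0]},{"xyz": [0,0,12],"dr": [0,0,0]},{"xyz": [0,0,9],"dr": [0,0,0]},{"xyz": [0,0,3],"dr": [0,0,0]},{"xyz": [0,0,1],"dr": [0,0,0]},{"xyz": [0,0,0],"dr": [0,0,0]},{"xyz": [0,0,0],"dr": [0,0,0]}])

```text
time: 8.1
eef_pos: [0.5134, -0.2257, 0.2157]
ee_rot: [2.191, 2.251, 0.0]
wrist_force: [0.1, 0.1, -1.1]
gripper_width: 0.0286
```

Call:
servo_tool(increments=[{"xyz": [0,0,0.5],"dr": [0,0,0]},{"xyz": [0,0,0.5],"dr": [0,0,0]},{"xyz": [0,0,0],"dr": [0,0,0]}])

```text
time: 8.4
eef_pos: [0.5132, -0.2255, 0.2144]
ee_rot: [2.191, 2.251, 0.0]
wrist_force: [-0.0, -0.1, -1.6]
gripper_width: 0.0285
```

Call:
servo_tool(increments=[{"xyz": [0,0,0.5],"dr": [0,0,0]},{"xyz": [0,0,0.5],"dr": [0,0,0]},{"xyz": [0,0,0],"dr": [0,0,0]}])

```text
time: 8.7
eef_pos: [0.513, -0.2255, 0.2132]
ee_rot: [-2.191, -2.251, 0.0]
wrist_force: [-1.0, -0.3, -1.3]
gripper_width: 0.0287
```

Call:
servo_tool(increments=[{"xyz": [0,0,0.5],"dr": [0,0,0]},{"xyz": [0,0,0],"dr": [0,0,0]}])

```text
time: 8.9
eef_pos: [0.5131, -0.2255, 0.2127]
ee_rot: [-2.191, -2.251, 0.0]
wrist_force: [0.5, 0.1, -1.8]
gripper_width: 0.0285
```

Call:
servo_tool(increments=[{"xyz": [0,0,0.5],"dr": [0,0,0]},{"xyz": [0,0,0],"dr": [0,0,0]}])

```text
time: 9.1
eef_pos: [0.5131, -0.2255, 0.2122]
ee_rot: [-2.191, -2.251, -0.0]
wrist_force: [0.1, -0.3, -1.1]
gripper_width: 0.0286
```

Call:
servo_tool(increments=[{"xyz": [0,0,0.5],"dr": [0,0,0]},{"xyz": [0,0,0],"dr": [0,0,0]}])

```text
time: 9.3
eef_pos: [0.5131, -0.2255, 0.2117]
ee_rot: [-2.191, -2.251, 0.0]
wrist_force: [0.1, -0.6, -1.5]
gripper_width: 0.0287
```

Call:
servo_tool(increments=[{"xyz": [0,0,0.5],"dr": [0,0,0]},{"xyz": [0,0,0],"dr": [0,0,0]}])

```text
time: 9.5
eef_pos: [0.5131, -0.2255, 0.2112]
ee_rot: [-2.191, -2.251, 0.0]
wrist_force: [0.3, -0.6, -1.0]
gripper_width: 0.0288
```

Call:
servo_tool(increments=[{"xyz": [0,0,0.5],"dr": [0,0,0]},{"xyz": [0,0,0],"dr": [0,0,0]}])

```text
time: 9.7
eef_pos: [0.5131, -0.2255, 0.2112]
ee_rot: [2.191, 2.251, 0.0]
wrist_force: [-0.7, 0.2, 0.7]
gripper_width: 0.0287
```

Call:
servo_tool(increments=[{"xyz": [0,0,0.5],"dr": [0,0,0]},{"xyz": [0,0,0],"dr": [0,0,0]}])

```text
time: 9.9
eef_pos: [0.5132, -0.2256, 0.2111]
ee_rot: [2.191, 2.251, 0.0]
wrist_force: [-1.8, -0.1, 4.8]
gripper_width: 0.0285
```

Run:
```python
from tip import *
import numpy as np
im,d=arm.snapshot("side"); s=arm.get_state(); cv2.imwrite("pics/side3.png",cv2.resize(im[40:180,240:430],(760,560)))
Q,uv=stem("side",None,d,s["eef_pos"]); print(s["wrist_force"],s["eef_pos"],Q.min(0),np.median(Q,0))
```

```text
[-1.22624844  0.56405754  5.05389773] [ 0.51319808 -0.22561095  0.21106894] [ 0.4939393  -0.24135214  0.11693092] [ 0.51251803 -0.2221473   0.1306264 ]
```

View pics/side3.png

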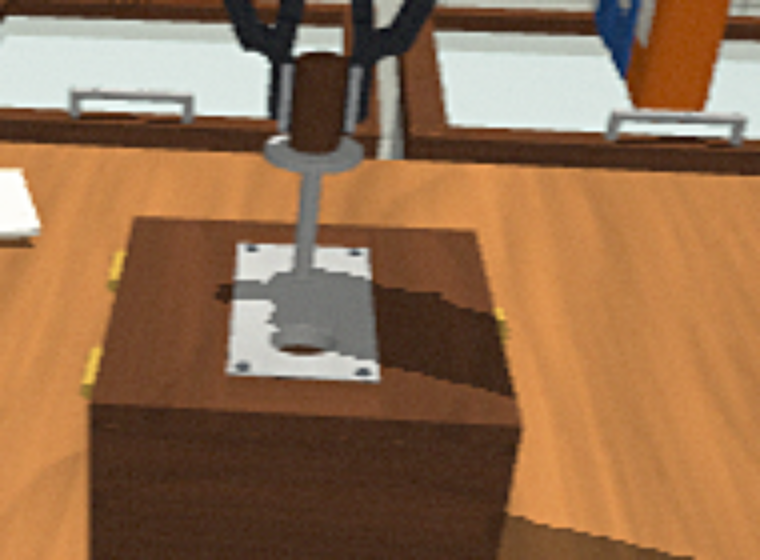

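The tip stands on the bare end of the plate; the upward force rose from -1.1 to +5 N. In the picture it is at about (303,272), with the port ahead at (303,342). I'll ease the pressure and slide.

Call:
servo_tool(increments=[{"xyz": [0,0,-0.4],"dr": [0,0,0]},{"xyz": [3,0,0],"dr": [0,0,0]},{"xyz": [5,0,0],"dr": [0,0,0]},{"xyz": [5,0,0],"dr": [0,0,0]},{"xyz": [5,0,0],"dr": [0,0,0]},{"xyz": [5,0,0],"dr": [0,0,0]},{"xyz": [5,0,0],"dr": [0,0,0]},{"xyz": [5,0,0],"dr": [0,0,0]},{"xyz": [5,0,0],"dr": [0,0,0]},{"xyz": [2,0,0],"dr": [0,0,0]}])

```text
time: 10.95
eef_pos: [0.5123, -0.1853, 0.2111]
ee_rot: [2.19, 2.251, -0.0]
wrist_force: [0.9, -4.9, 5.3]
gripper_width: 0.0285
```

Call:
servo_tool(increments=[{"xyz": [0,0,0],"dr": [0,0,0]}])

```text
time: 11.05
eef_pos: [0.5122, -0.1852, 0.2111]
ee_rot: [2.19, 2.251, 0.0]
wrist_force: [-0.6, -4.0, 4.3]
gripper_width: 0.0291
```

Call:
servo_tool(increments=[{"xyz": [0,0,-0.4],"dr": [0,0,0]},{"xyz": [0,0,0],"dr": [0,0,0]}])

```text
time: 11.25
eef_pos: [0.5121, -0.1849, 0.2111]
ee_rot: [-2.191, -2.251, -0.001]
wrist_force: [-0.2, -2.4, 3.0]
gripper_width: 0.0286
```

Call:
servo_tool(increments=[{"xyz": [3,0,0],"dr": [0,0,0]},{"xyz": [5,0,0],"dr": [0,0,0]},{"xyz": [5,0,0],"dr": [0,0,0]},{"xyz": [5,0,0],"dr": [0,0,0]},{"xyz": [5,0,0],"dr": [0,0,0]},{"xyz": [5,0,0],"dr": [0,0,0]},{"xyz": [5,0,0],"dr": [0,0,0]},{"xyz": [5,0,0],"dr": [0,0,0]},{"xyz": [1.5,0,0],"dr": [0,0,0]},{"xyz": [0,0,0],"dr": [0,0,0]}])

```text
time: 12.25
eef_pos: [0.5106, -0.1453, 0.2106]
ee_rot: [-2.19, -2.251, 0.0]
wrist_force: [-0.1, -0.3, -2.0]
gripper_width: 0.0289
```

Run:
```python
from tip import *
im,d=arm.snapshot("side"); s=arm.get_state(); cv2.imwrite("pics/side4.png",cv2.resize(im[40:180,240:430],(760,560)))
Q,uv=stem("side",None,d,s["eef_pos"]); 
for a,b in ((.118,.13),(.13,.14),(.14,.15),(.15,.16),(.16,.17),(.17,.18)):
    k=(Q[:,2]>a)&(Q[:,2]<b); k&=np.hypot(*(Q[:,:2]-s["eef_pos"][:2]).T)<.014
    if k.any(): print(a,k.sum(),Q[k].mean(0).round(4))
print(s["wrist_force"],s["eef_pos"])
```

```text
0.118 22 [ 0.5091 -0.1417  0.1248]
0.13 22 [ 0.5097 -0.1424  0.1351]
0.14 24 [ 0.5095 -0.1425  0.1444]
0.15 24 [ 0.5092 -0.1421  0.1545]
0.16 26 [ 0.5095 -0.142   0.1649]
0.17 16 [ 0.5096 -0.1424  0.1727]
[-0.52484021 -0.33603624 -1.53217979] [ 0.51074739 -0.14565758  0.21082672]
```

View pics/side4.png

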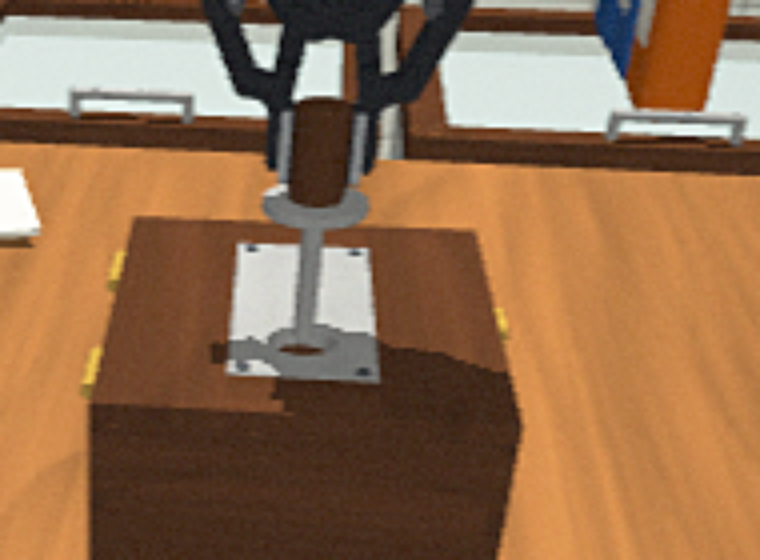

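The force went slack at the port and the stem hangs over the hole, still vertical. In the picture the tip is at (303,345). I'll lower it.

Call:
servo_tool(increments=[{"xyz": [0,0,5],"dr": [0,0,0]},{"xyz": [0,0,10],"dr": [0,0,0]},{"xyz": [0,0,12],"dr": [0,0,0]},{"xyz": [0,0,12],"dr": [0,0,0]},{"xyz": [0,0,12],"dr": [0,0,0]},{"xyz": [0,0,12],"dr": [0,0,0]},{"xyz": [0,0,6],"dr": [0,0,0]},{"xyz": [0,0,2],"dr": [0,0,0]},{"xyz": [0,0,0],"dr": [0,0,0]}])

```text
time: 13.2
eef_pos: [0.5109, -0.146, 0.1399]
ee_rot: [-2.191, -2.251, 0.0]
wrist_force: [0.9, -0.4, -1.0]
gripper_width: 0.0285
```

Call:
servo_tool(increments=[{"xyz": [0,0,1],"dr": [0,0,0]},{"xyz": [0,0,1],"dr": [0,0,0]},{"xyz": [0,0,0],"dr": [0,0,0]}])

```text
time: 13.5
eef_pos: [0.5112, -0.1461, 0.1384]
ee_rot: [2.191, 2.251, 0.0]
wrist_force: [0.6, 0.9, -1.2]
gripper_width: 0.0287
```

Call:
servo_tool(increments=[{"xyz": [0,0,0.7],"dr": [0,0,0]},{"xyz": [0,0,0.7],"dr": [0,0,0]},{"xyz": [0,0,0],"dr": [0,0,0]}])

```text
time: 13.8
eef_pos: [0.5109, -0.146, 0.1367]
ee_rot: [-2.191, -2.251, 0.0]
wrist_force: [0.8, 0.9, -1.2]
gripper_width: 0.0291
```

Call:
servo_tool(increments=[{"xyz": [0,0,0.5],"dr": [0,0,0]},{"xyz": [0,0,0],"dr": [0,0,0]}])

```text
time: 14.0
eef_pos: [0.511, -0.1461, 0.1362]
ee_rot: [2.191, 2.251, 0.0]
wrist_force: [0.1, -0.2, -1.4]
gripper_width: 0.0292
```

Call:
servo_tool(increments=[{"xyz": [0,0,0.5],"dr": [0,0,0]},{"xyz": [0,0,0],"dr": [0,0,0]}])

```text
time: 14.2
eef_pos: [0.511, -0.1461, 0.1362]
ee_rot: [2.191, 2.251, 0.0]
wrist_force: [-1.6, 0.0, 3.1]
gripper_width: 0.0287
```

The disc has landed: TCP z is 0.136 as predicted, with the force reversing to +3 N. I'll open the jaws, then back off straight up.

Call:
servo_tool(increments=[{"xyz": [0,0,0],"dr": [0,0,0]},{"xyz": [0,0,0],"dr": [0,0,0]},{"xyz": [0,0,0],"dr": [0,0,0]},{"xyz": [0,0,0],"dr": [0,0,0]},{"xyz": [0,0,0],"dr": [0,0,0]},{"xyz": [0,0,0],"dr": [0,0,0]},{"xyz": [0,0,0],"dr": [0,0,0]},{"xyz": [0,0,0],"dr": [0,0,0]}], fingers=1)

```text
time: 15.0
eef_pos: [0.511, -0.146, 0.1357]
ee_rot: [-2.191, -2.251, -0.0]
wrist_force: [1.0, 0.7, 0.4]
gripper_width: 0.0856
```

Call:
servo_tool(increments=[{"xyz": [0,0,-5],"dr": [0,0,0]},{"xyz": [0,0,-15],"dr": [0,0,0]},{"xyz": [0,0,-20],"dr": [0,0,0]},{"xyz": [0,0,-20],"dr": [0,0,0]},{"xyz": [0,0,-20],"dr": [0,0,0]},{"xyz": [0,0,-20],"dr": [0,0,0]},{"xyz": [0,0,-10],"dr": [0,0,0]},{"xyz": [0,0,0],"dr": [0,0,0]},{"xyz": [0,0,0],"dr": [0,0,0]}])

```text
time: 15.9
eef_pos: [0.5107, -0.146, 0.2452]
ee_rot: [-2.191, -2.251, 0.0]
wrist_force: [-0.2, 0.7, -0.8]
gripper_width: 0.0855
```

Run:
```python
from look import *
s,m,im,d,P=look("w5"); print(s["time"],s["eef_pos"],s["wrist_force"],s["gripper_width"])
im2,d2=arm.snapshot("side"); cv2.imwrite("pics/m5.png",np.hstack([cv2.resize(im,(400,300)),cv2.resize(im2[20:220,200:467],(400,300))]))
P=P.reshape(-1,3); near=np.hypot(P[:,0]-.511,P[:,1]+.146)<.04
for lo,hi in ((.118,.124),(.124,.132),(.17,.185)):
    k=near&(P[:,2]>lo)&(P[:,2]<hi)
    if k.any(): print(lo,k.sum(),np.median(P[k],0).round(4),P[k].min(0).round(4),P[k].max(0).round(4))
k=near&(P[:,2]>.125)&(P[:,2]<.132); A=np.c_[P[k][:,:2]-P[k][:,:2].mean(0),np.ones(k.sum())]; print("disc slope",np.linalg.lstsq(A,P[k][:,2],rcond=None)[0])
k=near&(P[:,2]>.172)&(P[:,2]<.185); print("top",cv2.minEnclosingCircle((P[k][:,:2]*1000).astype(np.float32)))
```

```text
15.9 [ 0.51074632 -0.14597167  0.24520634] [-0.22391043  0.6937983  -0.79947646] 0.0854857910082229
0.118 2911 [ 0.51   -0.1333  0.1204] [ 0.4711 -0.1859  0.1182] [ 0.5509 -0.1061  0.124 ]
0.124 1698 [ 0.5105 -0.1354  0.1263] [ 0.4837 -0.1672  0.1242] [ 0.5385 -0.1191  0.1319]
0.17 1313 [ 0.511  -0.1446  0.1761] [ 0.4967 -0.1603  0.17  ] [ 0.5254 -0.1316  0.1781]
disc slope [1.24964552e-04 2.13221685e-03 1.26462469e-01]
top ((510.9775695800781, -146.11727905273438), 14.835371971130371)
```

View pics/m5.png

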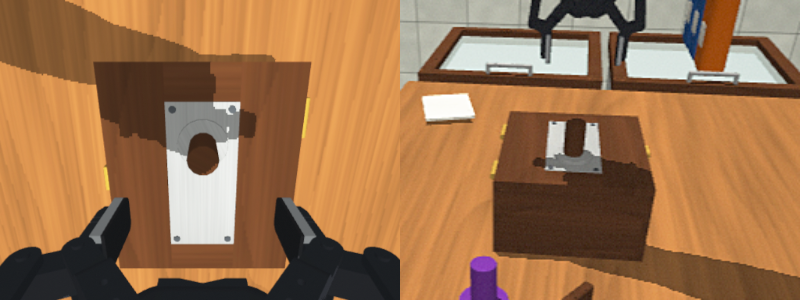

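The probe stands upright in the port, with its disc flat on the plate at (205,140) in the left picture. The gripper is clear of it.

```bash
python3 -c "
from cell import arm
print(arm.finish_job())"
```

```text
the job is handed in; nothing more can be done
None
```

The round-handled probe now stands upright in the port with its disc flat on the plate, and I handed the job in at about 16 s of the 53 s allowed.

- **Slide:** I set the tip on the bare end about 80 mm from the port, where the wrist force rose to about +5 N. I slid it to the port in light contact, with at most about 5 N of drag. The force then went slack at the port and I lowered the probe into the hole.
- **Final position:** The disc landed at the height I predicted, and I opened the gripper and backed straight up.
- **Last checks:** The disc's top is 6 mm above the plate and its slope is under 0.3°. The handle's top is centred at (0.511, -0.146), within about 1 mm of the port as measured, and the gripper is 0.1 m clear. I did not touch the flat-handled probe or the purple look-alikes.
- **What disagreed:**
  - The first side-view estimate of the port was 12–16 mm off in y, because the view was oblique. I used the top and wrist views, which agreed within 1 mm.
  - Contact with the plate came about 1.5 mm lower than I expected from the camera-measured tip.
  - One move call was refused for a missing field and one script failed on a picture-stacking error; neither moved anything.

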